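# Put the altar's lighting things back into the drawer organiser

## Task

Gather the lighting things from the altar board into the white bins of the grey drawer-organiser tray: the lidded tealight tin into the large square bin, the pillar candle into the small square bin, the matchbox, still on its narrow side, into the oblong bin, and the lamp-oil bottle into the round bin. Set each one down gently, upright and flat on the floor of its bin, and leave it standing there. The open steel water cup and the white tea cup stay on the altar: leave them where they stand.

Things in the scene. Friction and masses are not known exactly. Their poses are not given: they have to be found in the camera images.
- tealight_tin: Round lidded steel tealight tin, closed flat top, 64 mm in diameter (62 mm below the lid), 45 mm tall, about 140 g, standing upright. Like the other loose things it stands on the board or on a paper-thin bamboo mat laid on it (underside at board height either way). Origin: centre of its underside; z along its axis, up.
- candle: Plain cream-white pillar candle, solid, with a short dark wick on its top, 46 mm in diameter, 70 mm tall without the wick, about 100 g, standing. Origin: centre of its underside; z along its axis, up.
- matchbox: Household matchbox of cardboard stood on its long narrow side, a dark brown striking strip on top: 80 mm long (its x), 24 mm thick (its y), 48 mm tall (z, up), about 45 g. Any yaw. Origin: centre of its underside.
- oil_bottle: Small amber glass lamp-oil bottle with a white screw cap: round body 40 mm in diameter, straight up to 53 mm, then a shoulder to the narrow neck and cap, 86 mm tall in all, about 120 g, standing. Origin: centre of its underside; z along its axis, up.
- bin_large: Large square white bin, 92 mm outside, 86 mm inside, 22 mm tall, walls and floor 3 mm. One of four bins standing two by two, 114 x 96 mm between centres, on the 4 mm floor of a grey organiser tray (240 x 200 mm, rim 18 mm above the board), squared to the tray; none moves. The tray may lie left or right and the bins change corners. Origin: centre of its underside, 4 mm above the board, z up.
- bin_small: Small square white plastic bin, open on top, 72 x 72 mm outside, 66 x 66 mm inside, 22 mm tall, walls and floor 3 mm. Stands in the same tray as the large bin, turned like it; does not move. Origin: centre of its underside, 4 mm above the board, z up.
- bin_oblong: Oblong white plastic bin, open on top, 110 mm (its x) x 52 mm (its y) outside, 104 x 46 mm inside, 22 mm tall, walls and floor 3 mm. Stands in the same tray, turned like it; does not move. Origin: centre of its underside, 4 mm above the board, z up.
- bin_round: Round white plastic bin, open on top, 68 mm in diameter outside, 62 mm inside, 22 mm tall, wall and floor 3 mm. Stands in the same tray; does not move. Origin: centre of its underside, 4 mm above the board, z up.
- water_cup: Look-alike of the tin that stays where it is: open, empty steel water cup, 64 mm in diameter, 45 mm tall, about 100 g. Origin: centre of its underside; z up.
- tea_cup: Look-alike of the candle that stays where it is: straight white porcelain tea cup, open and empty, 48 mm in diameter, 62 mm tall, about 130 g. Origin: centre of its underside; z up.
There are look-alikes about, which are no part of the job. Of the things that look like the oil_bottle, take the one that is nearest to the robot's base at the start. What is shaped like the matchbox but yellow is not meant.

How it is judged:
By the outcome, as a careful person would: the job done as asked, in the order asked, and still so for the second after the job is handed in, with the robot touching nothing.
It also fails if it takes over 106 s, if anything falls off the work surface, if the arm or the gripper's body presses on something with over 40 N, if the wrist force passes 120 N, or if a joint passes its speed limit or range.

## Robot

A 6-joint arm with a two-finger parallel gripper is mounted at the origin on the work surface. World frame = base frame: x ahead of the robot, y to its left, z up, the work surface at z = 0. Lengths are in m, angles in degrees, forces in N, time in s.
With the tool pointing down it reaches from about 0.25 to 0.725 m from the base axis. Payload 9.7 kg.
Tool frame: the origin (TCP) lies at the very end of the fingers, on their centre line; the grasp point (between the pads) lies 19 mm behind it; z points along the fingers, y is the line along which they close (so a half turn about z gives the same grasp; the last joint's range is limited). The gripper opens to 85 mm and grips with 20 to 120 N. Pads are 22 mm wide; open, the fingers measure 114 mm over their backs; the gripper's body (76 mm by 85 mm) begins 54 mm behind the grasp point. The pads swing forward as they close: fully open they stand 13 mm farther back than shut.
Start: joints at [-68.354, 4.979, 10.078, 95.1, 0, 90], TCP at [0.203, -0.511, 0.231] pointing down, gripper open.
Joint ranges: [-179.16, 179.16], [-48.56, 103.87], [-65.8, 70.77], [-126.05, 130.52], [-82.76, 87.17], [-180, 180]. Speed limits (degrees/s): [127.2, 127.2, 147.25, 180, 180, 180].

## Interface

Orientations are given as [roll, pitch, yaw] about the fixed x, y, z axes, in that order (R = Rz(yaw) Ry(pitch) Rx(roll)).
In Python, from workcell import telemetry, optics, workorder gives the robot as it stands.
- The arm moves only by the shell command python3 -m handwheel 'ROWS' [FORCE]. ROWS is JSON, a list of rows, each an object of numbers: "tx", "ty", "tz": the shift along the tool's x, y, z in m; "ax", "ay", "az": the turn, a rotation vector about the tool's x, y, z in degrees; "jaw": the gripper command: -1 is shut, 1 is fully open, values between are in proportion. A call has exactly 10 rows; each row shifts and turns the commanded pose from where the row before left it, along the tool's axes as they then stand; what a row does not reach is not made up. A row lasts 1/8 s, in which the tool goes at most 62.5 mm and 10.7 degrees, less where a joint would pass 70% of its speed; a pose out of reach is approached as far as the arm can. A call is refused whole if a number of a shift passes 0.0625 or a number of a turn 10.7, either way. A call with a gripper value outside its range is refused whole. The fingers move at their own pace and stop on an object; FORCE is the grip in N (left out, the last holds). Time passes only in rows, so rows that do not move let the fingers close, or fill a call up. It gives the time, the measured TCP pose, the force, the opening and the grip force at its end, in the units of the state.
- telemetry.get_obs(): the state, without advancing time (a new reading comes with each control period).
- optics.camera(name): name is "scene" or "top"; returns a dict with "color" (400x640x3 uint8, red, green, blue), "K" (3x3 intrinsics, pixels), "extrinsics" (4x4, takes a point from camera to world coordinates). Camera axes: x right, y down, z forward; pixel columns grow to the right and rows downward; lengths in m; the calibration is good to about 2 mm. A picture is of the moment at which its call begins. There is no depth.
- workorder.job_done(): hands the job in; it is judged then, once.
The state is a dict: "time": time; "q": joint angles; "qd": joint speeds; "joint_efforts": joint torques, N m; "ee_pos": TCP position; "tcp_rot": TCP orientation; "wrist_force": force on the tool from outside, world axes, zero at the start; "torque": the same for the moment, N m; "opening": finger opening in m; "grasp_force": force on a finger pad.
Only numpy, scipy, OpenCV 4.12 (cv2) and the standard library are available. Lean on these libraries where they do the work, as an engineer would, in place of code of your own. Each camera call takes 0.05 s, during which the arm holds its last target. There are 200 camera calls.

## Working session

There is one attempt and no reset: what is moved stays moved. The work goes in short steps, Python scripts to look and compute and a shell command to move; the robot and the scene stay as the last step left them, time stands still between calls to the robot, and variables do not carry over. Pictures are saved under pics/ and viewed, at most 14 in all, crops included, and the job is handed in when it is done.

```bash
ls; mkdir -p pics; python3 - <<'E'
from workcell import telemetry, optics
import cv2
print(telemetry.get_obs())
for n in("top","scene"):
    c=optics.camera(n); cv2.imwrite(f"pics/{n}0.png",c["color"][:,:,::-1]); print(n,c["K"].tolist(),c["extrinsics"].round(4).tolist())
E
```

```text
pics
{'time': 0.0, 'q': array([-6.83535744e+01,  5.01248469e+00,  1.00346364e+01,  9.50983306e+01,
       -5.91267105e-04,  9.00005133e+01]), 'qd': array([-0.01057231, -0.01086807,  0.03371766, -0.02450564, -0.00444367,
        0.03689361]), 'joint_efforts': array([-1.01330825e-03, -5.20394075e+01,  4.64805436e+01,  1.63160800e-02,
       -5.47829848e-05, -1.64475853e-05]), 'ee_pos': array([ 0.20279987, -0.51101186,  0.2305714 ]), 'tcp_rot': array([-1.79923821e+02,  5.91949057e-04,  2.16459131e+01]), 'wrist_force': array([-0.57735768, -0.10425303, -0.00194636]), 'torque': array([-0.01119073,  0.03234944, -0.01461354]), 'grasp_force': 0.0, 'opening': 0.08548433766112251}
top [[371.56887604170475, 0.0, 312.6345427129174], [0.0, 371.56887604170475, 202.5564700181902], [0.0, 0.0, 1.0]] [[-0.0193, -0.9993, 0.0325, 0.4366], [-0.9998, 0.019, -0.0092, 0.0075], [0.0086, -0.0327, -0.9994, 1.1145], [0.0, 0.0, 0.0, 1.0]]
scene [[447.8359121327144, 0.0, 326.11886988719044], [0.0, 447.8359121327144, 195.19214750221005], [0.0, 0.0, 1.0]] [[-0.0826, 0.5575, -0.8261, 1.4283], [0.9964, 0.0316, -0.0783, 0.081], [-0.0175, -0.8296, -0.5581, 0.6916], [0.0, 0.0, 0.0, 1.0]]
```

View pics/top0.png

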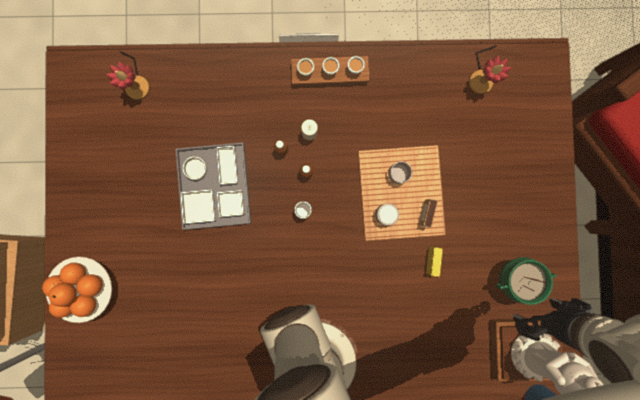

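View pics/scene0.png

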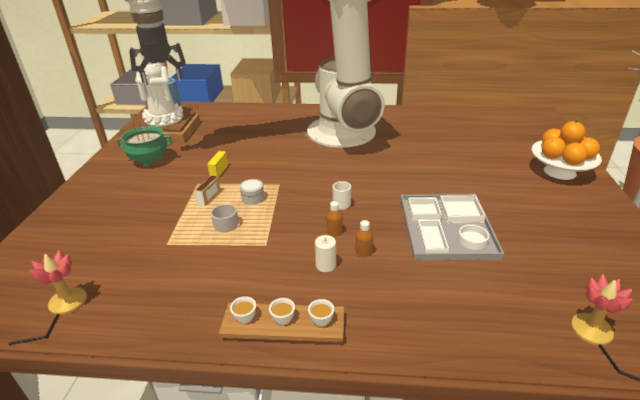

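The top view shows the tray at (213,186): large bin lower left, small lower right, round upper left, oblong upper right. The lidded tin is at (387,215), the water cup at (400,173), the matchbox at (428,214) and the yellow decoy at (434,262). The candle with its wick is at (309,129), the tea cup at (302,211), and the bottles at (280,147) and (306,172).

```bash
cat > h.py <<'E'
import numpy as np, cv2
from workcell import telemetry, optics
def ray(c,u,v,z):
    K,E=c["K"],c["extrinsics"]; d=E[:3,:3]@np.linalg.solve(K,[u,v,1.]); o=E[:3,3]
    return (o+d*(z-o[2])/d[2])[:2]
def proj(c,p):
    E=c["extrinsics"]; q=c["K"]@(E[:3,:3].T@(np.array(p)-E[:3,3])); return q[:2]/q[2]
E
python3 - <<'E'
from h import *
t=optics.camera("top"); s=optics.camera("scene")
np.savez("im.npz",t=t["color"],s=s["color"])
cv2.imwrite("pics/a.png",cv2.resize(t["color"][115:240,265:450,::-1],None,fx=4,fy=4,interpolation=cv2.INTER_CUBIC))
cv2.imwrite("pics/b.png",cv2.resize(t["color"][135:235,170:260,::-1],None,fx=6,fy=6,interpolation=cv2.INTER_CUBIC))
hsv=cv2.cvtColor(t["color"],cv2.COLOR_RGB2HSV)
m=((hsv[...,1]<60)&(hsv[...,2]>110)).astype(np.uint8)
n,l,st,ce=cv2.connectedComponentsWithStats(m)
for i in range(1,n):
    if st[i,4]>40 and 170<ce[i][0]<450 and 110<ce[i][1]<280: print(st[i],ce[i].round(1))
for p in [(280,147,.086),(306,172,.086),(309,129,.07),(387,215,.045)]: print(p,ray(t,*p).round(3))
E
```

```text
[302 120  15  15 163] [309.1 126.7]
[276 141   8   7  41] [279.4 144. ]
[ 179  143   71   86 5054] [213.6 186.5]
[391 165  15  18 146] [397.5 174.3]
[303 166   7   7  44] [305.8 168.8]
[294 202  18  17 192] [302.3 210.3]
[377 204  21  21 332] [387.2 214.2]
(280, 147, 0.086) [0.626 0.086]
(306, 172, 0.086) [0.555 0.015]
(309, 129, 0.07) [0.679 0.004]
(387, 215, 0.045) [ 0.432 -0.216]
```

View pics/a.png

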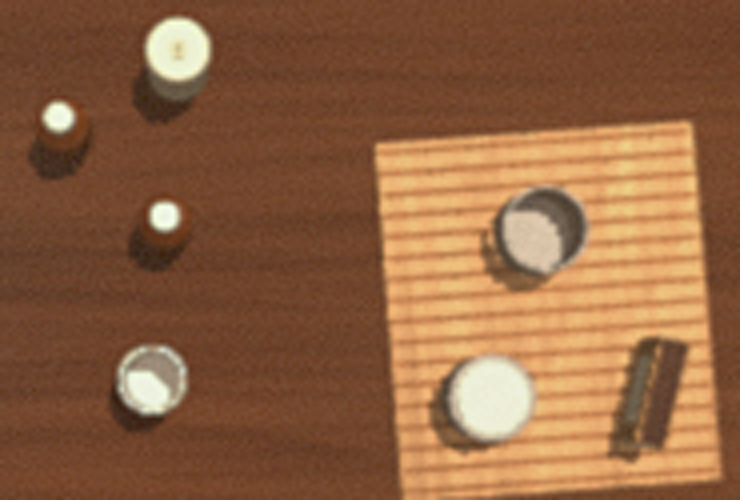

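View pics/b.png

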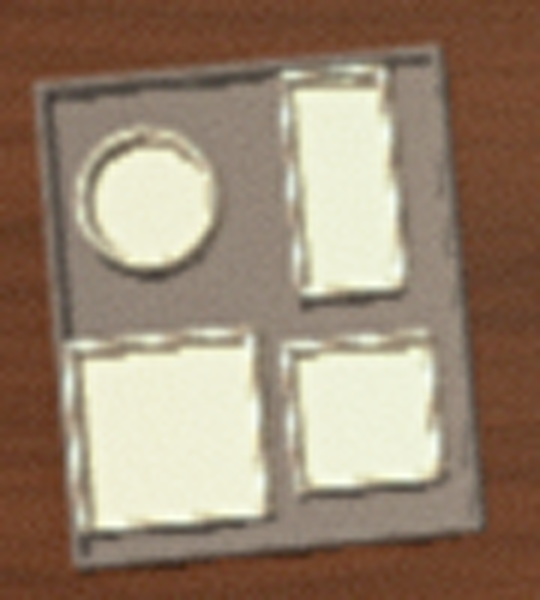

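Crop `a` confirms the lidded tin at full-image (387.5,214.5), the open water cup, the candle with its wick at (309.5,127.5), the open tea cup, and the matchbox's dark top strip. The nearer bottle is at (306,169). Crop `b` shows the tray turned about 4°, its long side along world x.

```bash
cat > m.py <<'E'
from h import *
t=optics.camera("top"); im=t["color"]; hsv=cv2.cvtColor(im,cv2.COLOR_RGB2HSV)
def big(mask,box):
    m=np.zeros(mask.shape,np.uint8); x0,y0,x1,y1=box; m[y0:y1,x0:x1]=mask[y0:y1,x0:x1]
    n,l,st,ce=cv2.connectedComponentsWithStats(m); i=1+np.argmax(st[1:,4]); return (l==i).astype(np.uint8),ce[i],st[i,4]
def rect(m):
    m=cv2.resize(m,None,fx=8,fy=8,interpolation=cv2.INTER_NEAREST)
    c=max(cv2.findContours(m,0,2)[0],key=cv2.contourArea); r=cv2.minAreaRect(cv2.convexHull(c))
    return (cv2.boxPoints(r)+.5)/8-.5
def wrect(b,z):
    w=np.array([ray(t,*p,z) for p in b]); e=[w[1]-w[0],w[2]-w[1]]; L=[np.linalg.norm(a) for a in e]; k=int(L[1]>L[0])
    return w.mean(0).round(4),np.round(L,4),round((np.degrees(np.arctan2(e[k][1],e[k][0]))+90)%180-90,1)
S,V,H=hsv[...,1],hsv[...,2],hsv[...,0]
m,_,_=big((S<75)&(V>70),(170,135,260,240)); c,L,a=wrect(rect(m),.018); print("tray",c,L,a)
R=np.array([[np.cos(np.radians(a)),-np.sin(np.radians(a))],[np.sin(np.radians(a)),np.cos(np.radians(a))]])
for nm,o in dict(large=(-1,1),small=(-1,-1),oblong=(1,-1),round=(1,1)).items():
    p=c+R@(np.array([.057,.048])*o); q=proj(t,[*p,.007]); x,y=q.astype(int)
    h=22; fm,ce,n=big((V>215)&(S<75),(x-14,y-16,x+15,y+17)); print(nm,p.round(4),"blob",ray(t,*ce,.007).round(4),n)
for nm,z,box,th in [("tin",.045,(370,195,405,235),150),("candle",.07,(295,112,325,137),150),("capN",.086,(295,160,315,176),130)]:
    m,ce,n=big((S<90)&(V>th),box); w=np.argwhere(m)[:,::-1]
    (u,v),r=cv2.minEnclosingCircle(w.astype(np.float32)); print(nm,ray(t,*ce,z).round(4),ray(t,u,v,z).round(4),n, "d",round(2*np.sqrt(n/np.pi)*(1.1145-z)/371.6,4))
m=(V<90); m,ce,n=big(m,(422,196,442,232)); print("match",wrect(rect(m),.048),ce,n)
for y in range(198,230,2): print(y,[tuple(int(k) for k in hsv[y,x]) for x in range(418,440,2)] if y in(206,214,222) else "")
E
python3 m.py
```

```text
tray [0.5276 0.2909] [0.2055 0.2445] 4.2
large [0.4672 0.3346] blob [0.465  0.3362] 780
small [0.4743 0.2389] blob [0.4727 0.2408] 455
oblong [0.588  0.2472] blob [0.5877 0.2492] 470
round [0.5809 0.3429] blob [0.58   0.3462] 288
tin [ 0.4344 -0.2181] [ 0.4342 -0.2181] 360 d 0.0616
candle [0.6853 0.0038] [0.6851 0.0038] 214 d 0.0464
capN [0.565  0.0158] [0.5646 0.0155] 53 d 0.0227
match (array([ 0.471 , -0.3318]), array([0.0083, 0.0054]), np.float64(88.9)) [427.         200.66666667] 3
198 
200 
202 
204 
206 [(14, 138, 224), (14, 139, 213), (14, 134, 133), (16, 98, 104), (17, 77, 112), (14, 141, 161), (11, 120, 100), (12, 120, 104), (10, 124, 101), (14, 140, 184), (14, 142, 214)]
208 
210 
212 
214 [(14, 135, 229), (15, 146, 161), (14, 97, 110), (15, 79, 106), (14, 134, 139), (13, 131, 105), (10, 124, 99), (8, 120, 91), (14, 138, 203), (17, 126, 237), (16, 126, 236)]
216 
218 
220 
222 [(14, 132, 153), (15, 145, 95), (16, 150, 85), (14, 141, 154), (12, 124, 101), (9, 125, 98), (11, 126, 95), (14, 141, 179), (13, 146, 203), (12, 147, 199), (13, 147, 211)]
224 
226 
228
```

```bash
sed -i '/^m=(V<90)/,$d' m.py; cat >> m.py <<'E'
mm=((V<128)&(H<=13)&(S>108)&(S<134)); m,ce,n=big(mm,(418,192,444,234)); m=cv2.morphologyEx(m,cv2.MORPH_OPEN,np.ones((2,2),np.uint8))
print("match",wrect(rect(m),.048),ce,n,ray(t,*ce,.048))
E
python3 m.py|tail -1
```

```text
match (array([ 0.432 , -0.3434]), array([0.0465, 0.0188]), np.float64(-13.0)) [430.55084746 212.44067797] 118 [ 0.43646335 -0.34104147]
```

```bash
python3 - <<'E'
src=open('m.py').read().split("mm=")[0]
import io,contextlib
with contextlib.redirect_stdout(io.StringIO()): exec(src)
mm=((V<150)&(S>104)&(H<=14))
m,ce,n=big(mm,(418,194,444,234)); 
for y in range(196,232): print(y,''.join('#' if q else '.' for q in m[y,414:446]), ''.join('%4d'%q for q in V[y,420:440:1]))
print(wrect(rect(m),.048),n)
E
```

```text
196 ................................  198 198 201 200 198 203 201 199 206 205 204 198 208 218 218 222 223 226 227 228
197 ................................  217 217 222 224 230 231 233 233 234 231 232 232 232 233 235 234 235 234 237 236
198 ................................  233 235 235 237 240 238 234 236 230 221 228 235 239 238 234 239 238 237 239 238
199 ..............#.................  236 237 240 240 231 194 165 153 143 142 173 176 194 205 211 226 235 235 231 231
200 ............#########...........  230 235 234 234 184 124 100  89  89 107 125 116 119 133 140 159 181 195 201 199
201 ..........##.#.########.........  210 203 203 191 136  95  87  89 107 138 119 100  97  99 102 101 128 181 209 217
202 .........##.###.#######.........  198 194 161 134 106  92  92  90 119 167 136 103 100 101  99  91 123 195 232 233
203 .........##.....#######.........  232 230 171 129 102  98  92  97 114 162 132 101 100 103  96 106 146 213 237 235
204 .........#....########..........  240 238 180 128 105 105 106 106 117 147 125 102 100 100  98 116 167 220 235 232
205 .........#......######..........  
[... 2523 characters left out ...]
97 232 233 228 232 227 218 219 220
227 ....##.#.##....#................  131 127 127 126 143 181 185 171 166 147 160 191 205 206 201 197 195 190 195 201
228 ....#####.#.....................  111 107 111 106 128 184 196 195 200 195 205 208 215 219 209 214 222 222 225 226
229 ......####......................  141 123 118 123 165 219 231 232 234 231 229 226 232 232 232 233 233 235 234 231
230 ................................  218 178 162 174 223 238 237 236 237 235 234 232 236 238 236 234 238 235 237 235
231 ................................  234 232 233 230 237 237 239 237 234 236 230 229 230 231 234 229 231 231 230 228
(array([ 0.4313, -0.3288]), array([0.0935, 0.0426]), np.float64(-14.6)) 262
```

```bash
python3 - <<'E'
from h import *
t=optics.camera("top")
a=ray(t,432.7,200.3,.048); b=ray(t,426.6,226.3,.048)
print(a,b,(a+b)/2,np.linalg.norm(a-b),np.degrees(np.arctan2(*(a-b)[::-1])))
s=optics.camera("scene")
for p in [(.4343,-.2181,.045),(.685,.0038,.07),(.565,.0156,.086),(*(a+b)/2,.048),(.4672,.3346,.007)]: print(proj(s,p).round(1))
E
```

```text
[ 0.47129124 -0.34828618] [ 0.39688488 -0.32847711] [ 0.43408806 -0.33838165] 0.07699809148079895 -14.907955247123775
[250.1 185.1]
[323.9 241. ]
[333.2 203.3]
[206.3 182.8]
[459.4 210.8]
```

```bash
cat > go.py <<'E'
# usage: go.py x y z yaw n  -> constant row taking measured pose to target in n rows
import sys; from h import *
x,y,z,yaw,n=map(float,sys.argv[1:]); n=int(n); o=telemetry.get_obs(); p=o["ee_pos"]; y0=o["tcp_rot"][2]
dy=(yaw-y0+180)%360-180; S=sum((lambda a:np.array([[np.cos(a),np.sin(a)],[np.sin(a),-np.cos(a)]]))(np.radians(y0+dy*k/n)) for k in range(n))
t=np.linalg.solve(S,[x-p[0],y-p[1]]); print("tx %.4f ty %.4f tz %.4f az %.2f"%(*t,(p[2]-z)/n,-dy/n),"rp",o["tcp_rot"].round(2),"p",p.round(4),"t",o["time"])
E
python3 go.py .434 -.218 .12 0 9
```

```text
tx 0.0321 ty -0.0267 tz 0.0124 az 2.41 rp [-179.99    0.     21.65] p [ 0.2029 -0.5112  0.2312] t 0.45
```

```bash
R='' ; python3 -m handwheel '[{"tx":0.0321,"ty":-0.0267,"tz":0.0124,"az":2.41,"jaw":1},{"tx":0.0321,"ty":-0.0267,"tz":0.0124,"az":2.41,"jaw":1},{"tx":0.0321,"ty":-0.0267,"tz":0.0124,"az":2.41,"jaw":1},{"tx":0.0321,"ty":-0.0267,"tz":0.0124,"az":2.41,"jaw":1},{"tx":0.0321,"ty":-0.0267,"tz":0.0124,"az":2.41,"jaw":1},{"tx":0.0321,"ty":-0.0267,"tz":0.0124,"az":2.41,"jaw":1},{"tx":0.0321,"ty":-0.0267,"tz":0.0124,"az":2.41,"jaw":1},{"tx":0.0321,"ty":-0.0267,"tz":0.0124,"az":2.41,"jaw":1},{"tx":0.0321,"ty":-0.0267,"tz":0.0124,"az":2.41,"jaw":1},{"jaw":1}]' 40; python3 go.py .434 -.218 .016 0 4
```

```text
tx 0.0737 ty -0.0581 tz 0.0538 az 5.41 rp [-179.99    0.     21.65] p [ 0.2029 -0.5112  0.2312] t 0.45$[0]: bad value
```

```bash
python3 -m handwheel '[{"tx":0.0321,"ty":-0.0267,"tz":0.0124,"ax":0,"ay":0,"az":2.41,"jaw":1},{"tx":0.0321,"ty":-0.0267,"tz":0.0124,"ax":0,"ay":0,"az":2.41,"jaw":1},{"tx":0.0321,"ty":-0.0267,"tz":0.0124,"ax":0,"ay":0,"az":2.41,"jaw":1},{"tx":0.0321,"ty":-0.0267,"tz":0.0124,"ax":0,"ay":0,"az":2.41,"jaw":1},{"tx":0.0321,"ty":-0.0267,"tz":0.0124,"ax":0,"ay":0,"az":2.41,"jaw":1},{"tx":0.0321,"ty":-0.0267,"tz":0.0124,"ax":0,"ay":0,"az":2.41,"jaw":1},{"tx":0.0321,"ty":-0.0267,"tz":0.0124,"ax":0,"ay":0,"az":2.41,"jaw":1},{"tx":0.0321,"ty":-0.0267,"tz":0.0124,"ax":0,"ay":0,"az":2.41,"jaw":1},{"tx":0.0321,"ty":-0.0267,"tz":0.0124,"ax":0,"ay":0,"az":2.41,"jaw":1},{"tx":0,"ty":0,"tz":0,"ax":0,"ay":0,"az":0,"jaw":1}]' 40; python3 go.py .434 -.218 .016 0 4
```

```text
time: 1.7
ee_pos: [0.435, -0.2159, 0.1186]
tcp_rot: [-179.9, 0.1, 0.1]
wrist_force: [-0.3, -0.3, -0.0]
opening: 0.0855
grasp_force: 0.0
tx -0.0003 ty 0.0005 tz 0.0256 az 0.03 rp [-1.7994e+02  7.0000e-02  1.2000e-01] p [ 0.435  -0.2159  0.1186] t 1.7
```

```bash
python3 -m handwheel '[{"tx":0,"ty":0,"tz":0.025,"ax":0,"ay":0,"az":0,"jaw":1},{"tx":0,"ty":0,"tz":0.025,"ax":0,"ay":0,"az":0,"jaw":1},{"tx":0,"ty":0,"tz":0.025,"ax":0,"ay":0,"az":0,"jaw":1},{"tx":0,"ty":0,"tz":0.02,"ax":0,"ay":0,"az":0,"jaw":1},{"tx":0,"ty":0,"tz":0.0086,"ax":0,"ay":0,"az":0,"jaw":1},{"tx":0,"ty":0,"tz":0,"ax":0,"ay":0,"az":0,"jaw":1},{"tx":0,"ty":0,"tz":0,"ax":0,"ay":0,"az":0,"jaw":-1},{"tx":0,"ty":0,"tz":0,"ax":0,"ay":0,"az":0,"jaw":-1},{"tx":0,"ty":0,"tz":0,"ax":0,"ay":0,"az":0,"jaw":-1},{"tx":0,"ty":0,"tz":0,"ax":0,"ay":0,"az":0,"jaw":-1}]' 40; python3 go.py .434 -.218 .12 0 4
```

```text
time: 2.95
ee_pos: [0.4347, -0.2182, 0.0175]
tcp_rot: [179.9, -0.1, -0.0]
wrist_force: [-2.0, -1.1, 5.7]
opening: 0.0625
grasp_force: 43.5
tx -0.0002 ty -0.0001 tz -0.0256 az -0.01 rp [ 1.7994e+02 -9.0000e-02 -4.0000e-02] p [ 0.4347 -0.2182  0.0175] t 2.95
```

```bash
python3 -m handwheel '[{"tx":0,"ty":0,"tz":-0.015,"ax":0,"ay":0,"az":0,"jaw":-1},{"tx":0,"ty":0,"tz":-0.03,"ax":0,"ay":0,"az":0,"jaw":-1},{"tx":0,"ty":0,"tz":-0.035,"ax":0,"ay":0,"az":0,"jaw":-1},{"tx":0,"ty":0,"tz":-0.03,"ax":0,"ay":0,"az":0,"jaw":-1},{"tx":0,"ty":-0.02,"tz":0,"ax":0,"ay":0,"az":0,"jaw":-1},{"tx":0.003,"ty":-0.035,"tz":0,"ax":0,"ay":0,"az":0,"jaw":-1},{"tx":0.003,"ty":-0.04,"tz":0,"ax":0,"ay":0,"az":0,"jaw":-1},{"tx":0.003,"ty":-0.04,"tz":0,"ax":0,"ay":0,"az":0,"jaw":-1},{"tx":0.003,"ty":-0.04,"tz":0,"ax":0,"ay":0,"az":0,"jaw":-1},{"tx":0.003,"ty":-0.04,"tz":0,"ax":0,"ay":0,"az":0,"jaw":-1}]' 40; python3 go.py .467 .335 .12 4 9
```

```text
time: 4.2
ee_pos: [0.4485, -0.0008, 0.1256]
tcp_rot: [-180.0, 0.0, -0.0]
wrist_force: [0.2, 0.3, -2.2]
opening: 0.0628
grasp_force: 44.3
tx 0.0032 ty -0.0372 tz 0.0006 az -0.45 rp [-1.7999e+02  4.0000e-02 -2.0000e-02] p [ 0.4485 -0.0008  0.1256] t 4.2
```

```bash
python3 -m handwheel '[{"tx":0.003,"ty":-0.04,"tz":0,"ax":0,"ay":0,"az":-0.5,"jaw":-1},{"tx":0.003,"ty":-0.04,"tz":0,"ax":0,"ay":0,"az":-0.5,"jaw":-1},{"tx":0.003,"ty":-0.04,"tz":0,"ax":0,"ay":0,"az":-0.5,"jaw":-1},{"tx":0.003,"ty":-0.04,"tz":0,"ax":0,"ay":0,"az":-0.5,"jaw":-1},{"tx":0.003,"ty":-0.04,"tz":0,"ax":0,"ay":0,"az":-0.5,"jaw":-1},{"tx":0.003,"ty":-0.04,"tz":0,"ax":0,"ay":0,"az":-0.5,"jaw":-1},{"tx":0.003,"ty":-0.04,"tz":0,"ax":0,"ay":0,"az":-0.5,"jaw":-1},{"tx":0.003,"ty":-0.035,"tz":0,"ax":0,"ay":0,"az":-0.5,"jaw":-1},{"tx":0.003,"ty":-0.02,"tz":0,"ax":0,"ay":0,"az":0,"jaw":-1},{"tx":0,"ty":0,"tz":0,"ax":0,"ay":0,"az":0,"jaw":-1}]' 40; python3 go.py .467 .335 .025 4 5
```

```text
time: 5.45
ee_pos: [0.4595, 0.1708, 0.1445]
tcp_rot: [-173.0, -0.1, 16.4]
wrist_force: [-0.1, -0.7, -1.5]
opening: 0.0629
grasp_force: 44.3
tx 0.0080 ty -0.0319 tz 0.0239 az 2.48 rp [-1.730e+02 -1.300e-01  1.639e+01] p [0.4595 0.1708 0.1445] t 5.45
```

```bash
python3 - <<'E'
from h import *
o=telemetry.get_obs();print(o["q"].round(1),o["qd"].round(1),o["tcp_rot"],o["ee_pos"])
E
```

```text
[ 16.3  -4.4  -9.1  85.1   7.  179.9] [-1.  -0.3 -0.7  0.1 -0.5 -0. ] [-1.73004125e+02 -1.28865078e-01  1.63881001e+01] [0.45952135 0.17082083 0.14448316]
```

Joint 6 reached its range limit: q6 = q1 + 180° − yaw. I'll level the tool and turn to a higher yaw, which is fine because the tin is round.

```bash
python3 -m handwheel '[{"tx":0,"ty":0,"tz":0,"ax":0,"ay":0,"az":-5.5,"jaw":-1},{"tx":0,"ty":0,"tz":0,"ax":-3.5,"ay":0,"az":0,"jaw":-1},{"tx":0,"ty":0,"tz":0,"ax":-3.5,"ay":0,"az":0,"jaw":-1},{"tx":0,"ty":0,"tz":0,"ax":0,"ay":0,"az":-5.5,"jaw":-1},{"tx":0,"ty":0,"tz":0,"ax":0,"ay":0,"az":-5.5,"jaw":-1},{"tx":0,"ty":0,"tz":0,"ax":0,"ay":0,"az":-5.5,"jaw":-1},{"tx":0,"ty":0,"tz":0,"ax":0,"ay":0,"az":-5.5,"jaw":-1},{"tx":0,"ty":0,"tz":0,"ax":0,"ay":0,"az":-5.5,"jaw":-1},{"tx":0,"ty":0,"tz":0,"ax":0,"ay":0,"az":-5.5,"jaw":-1},{"tx":0,"ty":0,"tz":0,"ax":0,"ay":0,"az":-5.5,"jaw":-1}]' 40; python3 go.py .467 .335 .12 60 8
```

```text
time: 6.7
ee_pos: [0.4594, 0.1697, 0.1443]
tcp_rot: [179.5, -0.6, 60.4]
wrist_force: [1.1, -1.2, -2.2]
opening: 0.0625
grasp_force: 44.3
tx 0.0184 ty -0.0094 tz 0.0030 az 0.05 rp [179.47  -0.57  60.42] p [0.4594 0.1697 0.1443] t 6.7
```

```bash
cat >> go.py <<'E'
from scipy.spatial.transform import Rotation as Ro
r=o["tcp_rot"]; print("fix",(Ro.from_euler("xyz",r,degrees=True).inv()*Ro.from_euler("xyz",[180,0,r[2]],degrees=True)).as_rotvec(degrees=True).round(2))
E
python3 go.py .467 .335 .12 60 8|tail -1
python3 -m handwheel '[{"tx":0.018,"ty":-0.0094,"tz":0.003,"ax":0,"ay":0,"az":0,"jaw":-1},{"tx":0.018,"ty":-0.0094,"tz":0.003,"ax":0,"ay":0,"az":0,"jaw":-1},{"tx":0.018,"ty":-0.0094,"tz":0.003,"ax":0,"ay":0,"az":0,"jaw":-1},{"tx":0.018,"ty":-0.0094,"tz":0.003,"ax":0,"ay":0,"az":0,"jaw":-1},{"tx":0.018,"ty":-0.0094,"tz":0.003,"ax":0,"ay":0,"az":0,"jaw":-1},{"tx":0.018,"ty":-0.0094,"tz":0.003,"ax":0,"ay":0,"az":0,"jaw":-1},{"tx":0.018,"ty":-0.0094,"tz":0.003,"ax":0,"ay":0,"az":0,"jaw":-1},{"tx":0.018,"ty":-0.0094,"tz":0.003,"ax":0,"ay":0,"az":0,"jaw":-1},{"tx":0,"ty":0,"tz":0,"ax":0,"ay":0,"az":0,"jaw":-1},{"tx":0,"ty":0,"tz":0,"ax":0,"ay":0,"az":0,"jaw":-1}]' 40; python3 go.py .467 .335 .035 60 4
```

```text
fix [ 0.53 -0.57 -0.  ]
time: 7.95
ee_pos: [0.4658, 0.3327, 0.1211]
tcp_rot: [179.5, -0.6, 60.3]
wrist_force: [-0.6, -0.1, -1.6]
opening: 0.0627
grasp_force: 44.3
tx 0.0006 ty -0.0000 tz 0.0215 az 0.08 rp [179.47  -0.57  60.31] p [0.4658 0.3327 0.1211] t 7.95
fix [ 0.53 -0.57 -0.  ]
```

```bash
python3 -m handwheel '[{"tx":0.001,"ty":0,"tz":0.015,"ax":0.53,"ay":-0.57,"az":0,"jaw":-1},{"tx":0.001,"ty":0,"tz":0.02,"ax":0,"ay":0,"az":0,"jaw":-1},{"tx":0,"ty":0,"tz":0.02,"ax":0,"ay":0,"az":0,"jaw":-1},{"tx":0,"ty":0,"tz":0.02,"ax":0,"ay":0,"az":0,"jaw":-1},{"tx":0,"ty":0,"tz":0.01,"ax":0,"ay":0,"az":0,"jaw":-1},{"tx":0,"ty":0,"tz":0.006,"ax":0,"ay":0,"az":0,"jaw":-1},{"tx":0,"ty":0,"tz":0.002,"ax":0,"ay":0,"az":0,"jaw":-1},{"tx":0,"ty":0,"tz":0.001,"ax":0,"ay":0,"az":0,"jaw":-1},{"tx":0,"ty":0,"tz":0,"ax":0,"ay":0,"az":0,"jaw":-1},{"tx":0,"ty":0,"tz":0,"ax":0,"ay":0,"az":0,"jaw":-1}]' 40; python3 go.py .467 .335 .0245 60 1; python3 - <<'E'
from h import *
t=optics.camera("scene")
cv2.imwrite("pics/c.png",cv2.resize(t["color"][130:280,370:530,::-1],None,fx=4,fy=4,interpolation=cv2.INTER_CUBIC))
E
```

```text
time: 9.2
ee_pos: [0.4672, 0.3348, 0.0276]
tcp_rot: [180.0, -0.1, 60.3]
wrist_force: [0.9, -0.3, -0.2]
opening: 0.0627
grasp_force: 44.3
tx 0.0001 ty -0.0003 tz 0.0031 az 0.30 rp [ 1.7998e+02 -5.0000e-02  6.0300e+01] p [0.4672 0.3348 0.0276] t 9.2
fix [ 0.02 -0.05 -0.  ]
```

View pics/c.png

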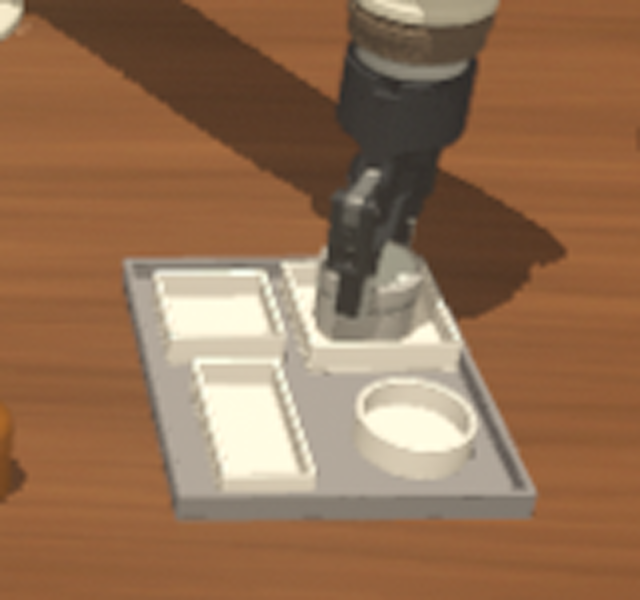

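The picture shows the tin held upright inside the large bin, around crop pixel (370,295), with clear walls.

```bash
python3 -m handwheel '[{"tx":0,"ty":0,"tz":0.001,"ax":0,"ay":0,"az":0,"jaw":-1},{"tx":0,"ty":0,"tz":0,"ax":0,"ay":0,"az":0,"jaw":-1},{"tx":0,"ty":0,"tz":0.001,"ax":0,"ay":0,"az":0,"jaw":-1},{"tx":0,"ty":0,"tz":0,"ax":0,"ay":0,"az":0,"jaw":-1},{"tx":0,"ty":0,"tz":0.0005,"ax":0,"ay":0,"az":0,"jaw":-1},{"tx":0,"ty":0,"tz":0,"ax":0,"ay":0,"az":0,"jaw":-1},{"tx":0,"ty":0,"tz":0.0005,"ax":0,"ay":0,"az":0,"jaw":-1},{"tx":0,"ty":0,"tz":0,"ax":0,"ay":0,"az":0,"jaw":-1},{"tx":0,"ty":0,"tz":0,"ax":0,"ay":0,"az":0,"jaw":-1},{"tx":0,"ty":0,"tz":0,"ax":0,"ay":0,"az":0,"jaw":-1}]' 40; python3 go.py .467 .335 .0245 60 1
```

```text
time: 10.5
ee_pos: [0.467, 0.3346, 0.0245]
tcp_rot: [180.0, -0.0, 60.3]
wrist_force: [-2.2, -2.2, 4.5]
opening: 0.0629
grasp_force: 44.7
tx 0.0003 ty -0.0002 tz -0.0000 az 0.30 rp [ 1.7999e+02 -3.0000e-02  6.0300e+01] p [0.467  0.3346 0.0245] t 10.5
fix [ 0.01 -0.03 -0.  ]
```

```bash
python3 -m handwheel '[{"tx":0,"ty":0,"tz":0,"ax":0,"ay":0,"az":0,"jaw":0.6},{"tx":0,"ty":0,"tz":0,"ax":0,"ay":0,"az":0,"jaw":0.8},{"tx":0,"ty":0,"tz":0,"ax":0,"ay":0,"az":0,"jaw":1},{"tx":0,"ty":0,"tz":0,"ax":0,"ay":0,"az":0,"jaw":1},{"tx":0,"ty":0,"tz":-0.01,"ax":0,"ay":0,"az":0,"jaw":1},{"tx":0,"ty":0,"tz":-0.025,"ax":0,"ay":0,"az":0,"jaw":1},{"tx":0,"ty":0,"tz":-0.03,"ax":0,"ay":0,"az":0,"jaw":1},{"tx":0,"ty":0,"tz":-0.03,"ax":0,"ay":0,"az":0,"jaw":1},{"tx":0,"ty":0,"tz":-0.03,"ax":0,"ay":0,"az":0,"jaw":1},{"tx":0,"ty":0,"tz":0,"ax":0,"ay":0,"az":0,"jaw":1}]' 40; python3 go.py .685 .004 .13 60 9
```

```text
time: 11.75
ee_pos: [0.468, 0.3353, 0.1526]
tcp_rot: [179.9, -0.3, 60.3]
wrist_force: [-0.3, -0.3, -0.7]
opening: 0.0856
grasp_force: 0.0
tx -0.0199 ty 0.0392 tz 0.0025 az 0.03 rp [179.88  -0.28  60.3 ] p [0.468  0.3353 0.1526] t 11.75
fix [ 0.12 -0.28 -0.  ]
```

```bash
python3 -m handwheel '[{"tx":-0.02,"ty":0.0392,"tz":0.0025,"ax":0,"ay":0,"az":0,"jaw":1},{"tx":-0.02,"ty":0.0392,"tz":0.0025,"ax":0,"ay":0,"az":0,"jaw":1},{"tx":-0.02,"ty":0.0392,"tz":0.0025,"ax":0,"ay":0,"az":0,"jaw":1},{"tx":-0.02,"ty":0.0392,"tz":0.0025,"ax":0,"ay":0,"az":0,"jaw":1},{"tx":-0.02,"ty":0.0392,"tz":0.0025,"ax":0,"ay":0,"az":0,"jaw":1},{"tx":-0.02,"ty":0.0392,"tz":0.0025,"ax":0,"ay":0,"az":0,"jaw":1},{"tx":-0.02,"ty":0.0392,"tz":0.0025,"ax":0,"ay":0,"az":0,"jaw":1},{"tx":-0.02,"ty":0.0392,"tz":0.0025,"ax":0,"ay":0,"az":0,"jaw":1},{"tx":-0.02,"ty":0.0392,"tz":0.0025,"ax":0,"ay":0,"az":0,"jaw":1},{"tx":0,"ty":0,"tz":0,"ax":0,"ay":0,"az":0,"jaw":1}]' 40; python3 go.py .685 .004 .026 60 5; python3 - <<'E'
from h import *
t=optics.camera("scene"); print(telemetry.get_obs()["q"].round(1))
cv2.imwrite("pics/d.png",cv2.resize(t["color"][100:300,290:530,::-1],None,fx=3,fy=3,interpolation=cv2.INTER_CUBIC))
E
```

```text
time: 13.0
ee_pos: [0.6847, 0.0007, 0.1247]
tcp_rot: [-179.9, 0.1, 60.1]
wrist_force: [-0.9, -0.3, 0.5]
opening: 0.0853
grasp_force: 0.0
tx 0.0006 ty -0.0003 tz 0.0197 az 0.02 rp [-1.7991e+02  6.0000e-02  6.0110e+01] p [0.6847 0.0007 0.1247] t 13.0
fix [-0.09  0.06 -0.  ]
[  0.2  23.1  20.   87.    0.  120. ]
```

View pics/d.png

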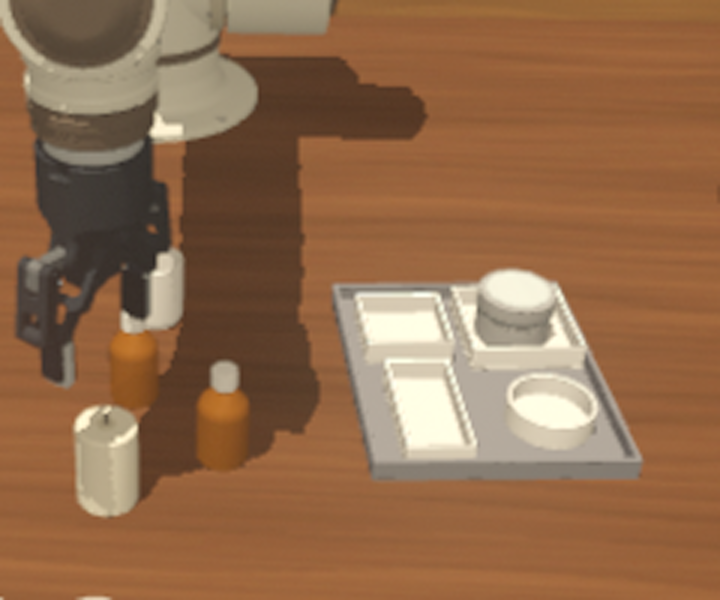

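The tin stands upright in the large bin at crop (515,310), and the gripper is above the candle.

```bash
python3 -m handwheel '[{"tx":0.001,"ty":0,"tz":0.015,"ax":0,"ay":0,"az":0,"jaw":1},{"tx":0,"ty":0,"tz":0.03,"ax":0,"ay":0,"az":0,"jaw":1},{"tx":0,"ty":0,"tz":0.03,"ax":0,"ay":0,"az":0,"jaw":1},{"tx":0,"ty":0,"tz":0.02,"ax":0,"ay":0,"az":0,"jaw":1},{"tx":0,"ty":0,"tz":0.006,"ax":0,"ay":0,"az":0,"jaw":1},{"tx":0,"ty":0,"tz":0,"ax":0,"ay":0,"az":0,"jaw":1},{"tx":0,"ty":0,"tz":0,"ax":0,"ay":0,"az":0,"jaw":-1},{"tx":0,"ty":0,"tz":0,"ax":0,"ay":0,"az":0,"jaw":-1},{"tx":0,"ty":0,"tz":0,"ax":0,"ay":0,"az":0,"jaw":-1},{"tx":0,"ty":0,"tz":0,"ax":0,"ay":0,"az":0,"jaw":-1}]' 30; python3 go.py .685 .004 .12 60 4
```

```text
time: 14.3
ee_pos: [0.6853, 0.0043, 0.0267]
tcp_rot: [179.9, -0.1, 60.3]
wrist_force: [0.5, -0.7, 4.4]
opening: 0.0455
grasp_force: 31.2
tx -0.0001 ty -0.0000 tz -0.0233 az 0.07 rp [ 1.7992e+02 -7.0000e-02  6.0290e+01] p [0.6853 0.0043 0.0267] t 14.3
fix [ 0.08 -0.07 -0.  ]
```

```bash
python3 -m handwheel '[{"tx":0,"ty":0,"tz":-0.015,"ax":0,"ay":0,"az":0,"jaw":-1},{"tx":0,"ty":0,"tz":-0.03,"ax":0,"ay":0,"az":0,"jaw":-1},{"tx":0,"ty":0,"tz":-0.035,"ax":0,"ay":0,"az":0,"jaw":-1},{"tx":0,"ty":0,"tz":-0.035,"ax":0,"ay":0,"az":0,"jaw":-1},{"tx":0,"ty":0,"tz":-0.02,"ax":0,"ay":0,"az":0,"jaw":-1},{"tx":0,"ty":0,"tz":0,"ax":0,"ay":0,"az":0,"jaw":-1},{"tx":0.006,"ty":-0.02,"tz":0,"ax":0,"ay":0,"az":0,"jaw":-1},{"tx":0.009,"ty":-0.03,"tz":0,"ax":0,"ay":0,"az":0,"jaw":-1},{"tx":0.012,"ty":-0.037,"tz":0,"ax":0,"ay":0,"az":0,"jaw":-1},{"tx":0.012,"ty":-0.037,"tz":0,"ax":0,"ay":0,"az":0,"jaw":-1}]' 30; python3 go.py .474 .239 .13 60 6
```

```text
time: 15.55
ee_pos: [0.595, 0.1002, 0.1592]
tcp_rot: [-179.9, 0.0, 60.3]
wrist_force: [1.0, -0.1, -0.8]
opening: 0.0457
grasp_force: 31.1
tx 0.0100 ty -0.0290 tz 0.0049 az 0.05 rp [-1.7992e+02  5.0000e-02  6.0270e+01] p [0.595  0.1002 0.1592] t 15.55
fix [-0.08  0.05 -0.  ]
```

```bash
python3 -m handwheel '[{"tx":0.010,"ty":-0.029,"tz":0,"ax":0,"ay":0,"az":0,"jaw":-1},{"tx":0.010,"ty":-0.029,"tz":0,"ax":0,"ay":0,"az":0,"jaw":-1},{"tx":0.010,"ty":-0.029,"tz":0,"ax":0,"ay":0,"az":0,"jaw":-1},{"tx":0.010,"ty":-0.029,"tz":0.005,"ax":0,"ay":0,"az":0,"jaw":-1},{"tx":0.010,"ty":-0.029,"tz":0.01,"ax":0,"ay":0,"az":0,"jaw":-1},{"tx":0.010,"ty":-0.029,"tz":0.015,"ax":0,"ay":0,"az":0,"jaw":-1},{"tx":0,"ty":0,"tz":0.02,"ax":0,"ay":0,"az":0,"jaw":-1},{"tx":0,"ty":0,"tz":0.02,"ax":0,"ay":0,"az":0,"jaw":-1},{"tx":0,"ty":0,"tz":0.01,"ax":0,"ay":0,"az":0,"jaw":-1},{"tx":0,"ty":0,"tz":0,"ax":0,"ay":0,"az":0,"jaw":-1}]' 30; python3 go.py .474 .239 .037 60 4
```

```text
time: 16.8
ee_pos: [0.4744, 0.2376, 0.0797]
tcp_rot: [-179.9, 0.1, 60.3]
wrist_force: [-0.7, -0.8, -1.0]
opening: 0.0457
grasp_force: 31.1
tx 0.0003 ty -0.0003 tz 0.0107 az 0.07 rp [-1.7994e+02  7.0000e-02  6.0290e+01] p [0.4744 0.2376 0.0797] t 16.8
fix [-0.06  0.07 -0.  ]
```

```bash
python3 -m handwheel '[{"tx":0.001,"ty":-0.001,"tz":0.015,"ax":0,"ay":0,"az":0,"jaw":-1},{"tx":0,"ty":0,"tz":0.015,"ax":0,"ay":0,"az":0,"jaw":-1},{"tx":0,"ty":0,"tz":0.008,"ax":0,"ay":0,"az":0,"jaw":-1},{"tx":0,"ty":0,"tz":0.004,"ax":0,"ay":0,"az":0,"jaw":-1},{"tx":0,"ty":0,"tz":0.002,"ax":0,"ay":0,"az":0,"jaw":-1},{"tx":0,"ty":0,"tz":0.001,"ax":0,"ay":0,"az":0,"jaw":-1},{"tx":0,"ty":0,"tz":0.0005,"ax":0,"ay":0,"az":0,"jaw":-1},{"tx":0,"ty":0,"tz":0.0005,"ax":0,"ay":0,"az":0,"jaw":-1},{"tx":0,"ty":0,"tz":0,"ax":0,"ay":0,"az":0,"jaw":-1},{"tx":0,"ty":0,"tz":0,"ax":0,"ay":0,"az":0,"jaw":-1}]' 30; python3 go.py .474 .239 .0337 60 1
```

```text
time: 18.05
ee_pos: [0.4746, 0.2393, 0.0347]
tcp_rot: [180.0, -0.0, 60.3]
wrist_force: [-0.1, 0.3, -1.4]
opening: 0.0455
grasp_force: 31.2
tx -0.0006 ty -0.0004 tz 0.0010 az 0.29 rp [ 1.800e+02 -2.000e-02  6.029e+01] p [0.4746 0.2393 0.0347] t 18.05
fix [ 0.   -0.02 -0.  ]
```

```bash
python3 -m handwheel '[{"tx":0,"ty":0,"tz":0.0005,"ax":0,"ay":0,"az":0,"jaw":-1},{"tx":0,"ty":0,"tz":0.0005,"ax":0,"ay":0,"az":0,"jaw":-1},{"tx":0,"ty":0,"tz":0.0005,"ax":0,"ay":0,"az":0,"jaw":-1},{"tx":0,"ty":0,"tz":0,"ax":0,"ay":0,"az":0,"jaw":-1},{"tx":0,"ty":0,"tz":0,"ax":0,"ay":0,"az":0,"jaw":-1},{"tx":0,"ty":0,"tz":0,"ax":0,"ay":0,"az":0,"jaw":-1},{"tx":0,"ty":0,"tz":0,"ax":0,"ay":0,"az":0,"jaw":-1},{"tx":0,"ty":0,"tz":0,"ax":0,"ay":0,"az":0,"jaw":-1},{"tx":0,"ty":0,"tz":0,"ax":0,"ay":0,"az":0,"jaw":-1},{"tx":0,"ty":0,"tz":0,"ax":0,"ay":0,"az":0,"jaw":-1}]' 30; python3 go.py .474 .239 .0337 60 1
```

```text
time: 19.3
ee_pos: [0.4746, 0.2394, 0.0337]
tcp_rot: [180.0, -0.0, 60.3]
wrist_force: [-1.7, -1.9, 5.2]
opening: 0.0452
grasp_force: 31.6
tx -0.0006 ty -0.0004 tz -0.0000 az 0.30 rp [ 1.7999e+02 -4.0000e-02  6.0300e+01] p [0.4746 0.2394 0.0337] t 19.3
fix [ 0.01 -0.04 -0.  ]
```

```bash
python3 -m handwheel '[{"tx":0,"ty":0,"tz":0,"ax":0,"ay":0,"az":0,"jaw":0.4},{"tx":0,"ty":0,"tz":0,"ax":0,"ay":0,"az":0,"jaw":0.6},{"tx":0,"ty":0,"tz":0,"ax":0,"ay":0,"az":0,"jaw":0.6},{"tx":0,"ty":0,"tz":-0.01,"ax":0,"ay":0,"az":0,"jaw":0.6},{"tx":0,"ty":0,"tz":-0.025,"ax":0,"ay":0,"az":0,"jaw":0.6},{"tx":0,"ty":0,"tz":-0.03,"ax":0,"ay":0,"az":0,"jaw":0.6},{"tx":0,"ty":0,"tz":-0.03,"ax":0,"ay":0,"az":0,"jaw":0.6},{"tx":0,"ty":0,"tz":-0.015,"ax":0,"ay":0,"az":0,"jaw":0.6},{"tx":0,"ty":0,"tz":0,"ax":0,"ay":0,"az":-8,"jaw":0.6},{"tx":0,"ty":0,"tz":0,"ax":0,"ay":0,"az":-8,"jaw":0.6}]' 30; python3 go.py .434 -.338 .13 165 17
```

```text
time: 20.55
ee_pos: [0.4746, 0.2393, 0.1432]
tcp_rot: [180.0, -0.0, 76.6]
wrist_force: [0.0, -0.4, 0.2]
opening: 0.0683
grasp_force: 0.0
tx -0.0319 ty -0.0201 tz 0.0008 az -5.20 rp [ 1.7999e+02 -2.0000e-02  7.6560e+01] p [0.4746 0.2393 0.1432] t 20.55
fix [ 0.01 -0.02 -0.  ]
```

```bash
python3 -m handwheel '[{"tx":0,"ty":0,"tz":0,"ax":0,"ay":0,"az":-8.9,"jaw":0.6},{"tx":0,"ty":0,"tz":0,"ax":0,"ay":0,"az":-8.9,"jaw":0.6},{"tx":0,"ty":0,"tz":0,"ax":0,"ay":0,"az":-8.9,"jaw":0.6},{"tx":0,"ty":0,"tz":0,"ax":0,"ay":0,"az":-8.9,"jaw":0.6},{"tx":0,"ty":0,"tz":0,"ax":0,"ay":0,"az":-8.9,"jaw":0.6},{"tx":0,"ty":0,"tz":0,"ax":0,"ay":0,"az":-8.9,"jaw":0.6},{"tx":0,"ty":0,"tz":0,"ax":0,"ay":0,"az":-8.9,"jaw":0.6},{"tx":0,"ty":0,"tz":0,"ax":0,"ay":0,"az":-8.9,"jaw":0.6},{"tx":0,"ty":0,"tz":0,"ax":0,"ay":0,"az":-8.9,"jaw":0.6},{"tx":0,"ty":0,"tz":0,"ax":0,"ay":0,"az":-8.9,"jaw":0.6}]' 30; python3 go.py .434 -.338 .13 165.5 15
```

```text
time: 21.8
ee_pos: [0.4744, 0.2392, 0.1428]
tcp_rot: [-180.0, -0.0, 165.6]
wrist_force: [0.5, -0.5, 0.3]
opening: 0.0682
grasp_force: 0.0
tx -0.0070 ty -0.0379 tz 0.0009 az 0.01 rp [-1.7999e+02 -2.0000e-02  1.6559e+02] p [0.4744 0.2392 0.1428] t 21.8
fix [-0.01 -0.02  0.  ]
```

```bash
python3 -m handwheel '[{"tx":-0.007,"ty":-0.038,"tz":0,"ax":0,"ay":0,"az":0,"jaw":0.6},{"tx":-0.009,"ty":-0.05,"tz":0,"ax":0,"ay":0,"az":0,"jaw":0.6},{"tx":-0.009,"ty":-0.05,"tz":0,"ax":0,"ay":0,"az":0,"jaw":0.6},{"tx":-0.009,"ty":-0.05,"tz":0,"ax":0,"ay":0,"az":0,"jaw":0.6},{"tx":-0.009,"ty":-0.05,"tz":0,"ax":0,"ay":0,"az":0,"jaw":0.6},{"tx":-0.009,"ty":-0.05,"tz":0,"ax":0,"ay":0,"az":0,"jaw":0.6},{"tx":-0.009,"ty":-0.05,"tz":0,"ax":0,"ay":0,"az":0,"jaw":0.6},{"tx":-0.009,"ty":-0.05,"tz":0,"ax":0,"ay":0,"az":0,"jaw":0.6},{"tx":-0.009,"ty":-0.05,"tz":0,"ax":0,"ay":0,"az":0,"jaw":0.6},{"tx":-0.009,"ty":-0.05,"tz":0,"ax":0,"ay":0,"az":0,"jaw":0.6}]' 30; python3 go.py .434 -.338 .12 165.5 4
```

```text
time: 23.05
ee_pos: [0.4353, -0.2567, 0.1429]
tcp_rot: [180.0, 0.0, 165.3]
wrist_force: [1.0, 0.1, 0.3]
opening: 0.068
grasp_force: 0.0
tx -0.0048 ty -0.0198 tz 0.0057 az -0.05 rp [1.7997e+02 1.0000e-02 1.6529e+02] p [ 0.4353 -0.2567  0.1429] t 23.05
fix [0.03 0.01 0.  ]
```

```bash
python3 -m handwheel '[{"tx":-0.0048,"ty":-0.02,"tz":0,"ax":0,"ay":0,"az":0,"jaw":0.6},{"tx":-0.0048,"ty":-0.02,"tz":0.005,"ax":0,"ay":0,"az":0,"jaw":0.6},{"tx":-0.0048,"ty":-0.02,"tz":0.01,"ax":0,"ay":0,"az":0,"jaw":0.6},{"tx":-0.0048,"ty":-0.02,"tz":0.01,"ax":0,"ay":0,"az":0,"jaw":0.6},{"tx":0,"ty":0,"tz":0.02,"ax":0,"ay":0,"az":0,"jaw":0.6},{"tx":0,"ty":0,"tz":0.02,"ax":0,"ay":0,"az":0,"jaw":0.6},{"tx":0,"ty":0,"tz":0.01,"ax":0,"ay":0,"az":0,"jaw":0.6},{"tx":0,"ty":0,"tz":0,"ax":0,"ay":0,"az":0,"jaw":0.6},{"tx":0,"ty":0,"tz":0,"ax":0,"ay":0,"az":0,"jaw":0.6},{"tx":0,"ty":0,"tz":0,"ax":0,"ay":0,"az":0,"jaw":0.6}]' 25; python3 go.py .434 -.338 .024 165.5 3;  python3 - <<'E'
from h import *
t=optics.camera("scene")
cv2.imwrite("pics/e.png",cv2.resize(t["color"][100:260,150:310,::-1],None,fx=4,fy=3.7,interpolation=cv2.INTER_CUBIC))
E
```

```text
time: 24.3
ee_pos: [0.4345, -0.3376, 0.0688]
tcp_rot: [-180.0, 0.1, 165.3]
wrist_force: [0.6, -0.7, 0.1]
opening: 0.0686
grasp_force: 0.0
tx 0.0001 ty -0.0002 tz 0.0149 az -0.07 rp [-1.7999e+02  8.0000e-02  1.6530e+02] p [ 0.4345 -0.3376  0.0688] t 24.3
fix [-0.01  0.08 -0.  ]
```

View pics/e.png

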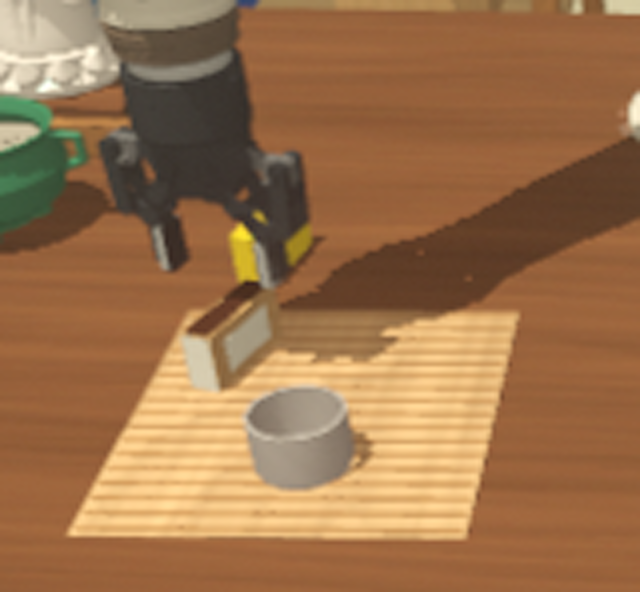

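The open fingers at (170,262) and (270,280) straddle the matchbox top at (230,308); the water cup is untouched.

```bash
python3 -m handwheel '[{"tx":0,"ty":0,"tz":0.015,"ax":0,"ay":0,"az":0,"jaw":0.6},{"tx":0,"ty":0,"tz":0.02,"ax":0,"ay":0,"az":0,"jaw":0.6},{"tx":0,"ty":0,"tz":0.01,"ax":0,"ay":0,"az":0,"jaw":0.6},{"tx":0,"ty":0,"tz":0,"ax":0,"ay":0,"az":0,"jaw":0.6},{"tx":0,"ty":0,"tz":0,"ax":0,"ay":0,"az":0,"jaw":0},{"tx":0,"ty":0,"tz":0,"ax":0,"ay":0,"az":0,"jaw":-0.4},{"tx":0,"ty":0,"tz":0,"ax":0,"ay":0,"az":0,"jaw":-1},{"tx":0,"ty":0,"tz":0,"ax":0,"ay":0,"az":0,"jaw":-1},{"tx":0,"ty":0,"tz":0,"ax":0,"ay":0,"az":0,"jaw":-1},{"tx":0,"ty":0,"tz":0,"ax":0,"ay":0,"az":0,"jaw":-1}]' 25; python3 go.py .434 -.338 .12 165.5 4
```

```text
time: 25.6
ee_pos: [0.4344, -0.3375, 0.0236]
tcp_rot: [-180.0, 0.1, 165.3]
wrist_force: [-0.5, -0.9, 5.3]
opening: 0.0237
grasp_force: 32.0
tx 0.0001 ty -0.0001 tz -0.0241 az -0.05 rp [-1.7999e+02  7.0000e-02  1.6530e+02] p [ 0.4344 -0.3375  0.0236] t 25.6
fix [-0.01  0.07 -0.  ]
```

```bash
python3 -m handwheel '[{"tx":0,"ty":0,"tz":-0.015,"ax":0,"ay":0,"az":0,"jaw":-1},{"tx":0,"ty":0,"tz":-0.03,"ax":0,"ay":0,"az":0,"jaw":-1},{"tx":0,"ty":0,"tz":-0.035,"ax":0,"ay":0,"az":0,"jaw":-1},{"tx":0,"ty":0,"tz":-0.03,"ax":0,"ay":0,"az":0,"jaw":-1},{"tx":0,"ty":0,"tz":-0.01,"ax":0,"ay":0,"az":0,"jaw":-1},{"tx":0,"ty":0,"tz":0,"ax":0,"ay":0,"az":-3.8,"jaw":-1},{"tx":0,"ty":0,"tz":0,"ax":0,"ay":0,"az":-3.8,"jaw":-1},{"tx":0,"ty":0,"tz":0,"ax":0,"ay":0,"az":-3.8,"jaw":-1},{"tx":0,"ty":0,"tz":0,"ax":0,"ay":0,"az":-3.8,"jaw":-1},{"tx":0,"ty":0,"tz":0,"ax":0,"ay":0,"az":-3.8,"jaw":-1}]' 25; python3 go.py .588 .247 .14 184.2 15
```

```text
time: 26.85
ee_pos: [0.4337, -0.337, 0.1421]
tcp_rot: [179.9, -0.1, -175.6]
wrist_force: [-0.3, 0.1, -0.3]
opening: 0.0235
grasp_force: 31.3
tx -0.0132 ty 0.0381 tz 0.0001 az 0.01 rp [ 1.7992e+02 -5.0000e-02 -1.7558e+02] p [ 0.4337 -0.337   0.1421] t 26.85
fix [ 0.08 -0.05 -0.  ]
```

```bash
python3 -m handwheel '[{"tx":-0.0104,"ty":0.03,"tz":0,"ax":0,"ay":0,"az":0,"jaw":-1},{"tx":-0.0156,"ty":0.045,"tz":0,"ax":0,"ay":0,"az":0,"jaw":-1},{"tx":-0.0156,"ty":0.045,"tz":0,"ax":0,"ay":0,"az":0,"jaw":-1},{"tx":-0.0156,"ty":0.045,"tz":0,"ax":0,"ay":0,"az":0,"jaw":-1},{"tx":-0.0156,"ty":0.045,"tz":0,"ax":0,"ay":0,"az":0,"jaw":-1},{"tx":-0.0156,"ty":0.045,"tz":0,"ax":0,"ay":0,"az":0,"jaw":-1},{"tx":-0.0156,"ty":0.045,"tz":0,"ax":0,"ay":0,"az":0,"jaw":-1},{"tx":-0.0156,"ty":0.045,"tz":0,"ax":0,"ay":0,"az":0,"jaw":-1},{"tx":-0.0156,"ty":0.045,"tz":0,"ax":0,"ay":0,"az":0,"jaw":-1},{"tx":-0.0156,"ty":0.045,"tz":0,"ax":0,"ay":0,"az":0,"jaw":-1}]' 25; python3 go.py .588 .247 .14 184.2 4
```

```text
time: 28.1
ee_pos: [0.5517, 0.1093, 0.1423]
tcp_rot: [180.0, -0.1, -175.7]
wrist_force: [0.4, -0.8, 0.0]
opening: 0.0234
grasp_force: 31.3
tx -0.0116 ty 0.0337 tz 0.0006 az 0.03 rp [ 1.7999e+02 -5.0000e-02 -1.7570e+02] p [0.5517 0.1093 0.1423] t 28.1
fix [ 0.01 -0.05 -0.  ]
```

```bash
python3 -m handwheel '[{"tx":-0.0116,"ty":0.0337,"tz":0,"ax":0,"ay":0,"az":0,"jaw":-1},{"tx":-0.0116,"ty":0.0337,"tz":0,"ax":0,"ay":0,"az":0,"jaw":-1},{"tx":-0.0116,"ty":0.0337,"tz":0,"ax":0,"ay":0,"az":0,"jaw":-1},{"tx":-0.0116,"ty":0.0337,"tz":0.01,"ax":0,"ay":0,"az":0,"jaw":-1},{"tx":0,"ty":0,"tz":0.02,"ax":0,"ay":0,"az":0,"jaw":-1},{"tx":0,"ty":0,"tz":0.025,"ax":0,"ay":0,"az":0,"jaw":-1},{"tx":0,"ty":0,"tz":0.02,"ax":0,"ay":0,"az":0,"jaw":-1},{"tx":0,"ty":0,"tz":0.01,"ax":0,"ay":0,"az":0,"jaw":-1},{"tx":0,"ty":0,"tz":0,"ax":0,"ay":0,"az":0,"jaw":-1},{"tx":0,"ty":0,"tz":0,"ax":0,"ay":0,"az":0,"jaw":-1}]' 25; python3 go.py .588 .247 .034 184.2 1; python3 - <<'E'
from h import *
t=optics.camera("scene")
cv2.imwrite("pics/f.png",cv2.resize(t["color"][130:280,370:530,::-1],None,fx=4,fy=4,interpolation=cv2.INTER_CUBIC))
E
```

```text
time: 29.35
ee_pos: [0.5885, 0.2458, 0.0592]
tcp_rot: [180.0, 0.1, -175.7]
wrist_force: [-0.2, -0.1, -1.1]
opening: 0.0232
grasp_force: 31.3
tx 0.0004 ty 0.0012 tz 0.0252 az 0.09 rp [ 1.7996e+02  9.0000e-02 -1.7571e+02] p [0.5885 0.2458 0.0592] t 29.35
fix [0.04 0.09 0.  ]
```

View pics/f.png

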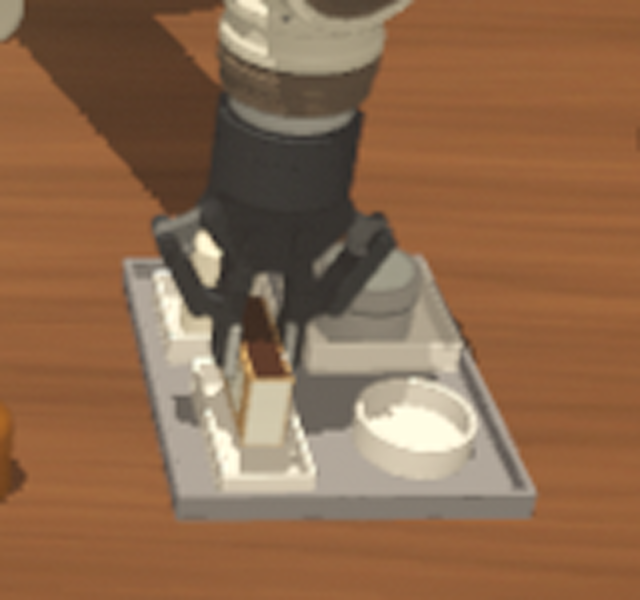

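The matchbox hangs centred over the oblong bin at crop (265,410), aligned with it.

```bash
python3 -m handwheel '[{"tx":0,"ty":0.001,"tz":0.012,"ax":0,"ay":0,"az":0,"jaw":-1},{"tx":0,"ty":0,"tz":0.008,"ax":0,"ay":0,"az":0,"jaw":-1},{"tx":0,"ty":0,"tz":0.004,"ax":0,"ay":0,"az":0,"jaw":-1},{"tx":0,"ty":0,"tz":0.002,"ax":0,"ay":0,"az":0,"jaw":-1},{"tx":0,"ty":0,"tz":0.001,"ax":0,"ay":0,"az":0,"jaw":-1},{"tx":0,"ty":0,"tz":0.0005,"ax":0,"ay":0,"az":0,"jaw":-1},{"tx":0,"ty":0,"tz":0.0005,"ax":0,"ay":0,"az":0,"jaw":-1},{"tx":0,"ty":0,"tz":0,"ax":0,"ay":0,"az":0,"jaw":-1},{"tx":0,"ty":0,"tz":0,"ax":0,"ay":0,"az":0,"jaw":-1},{"tx":0,"ty":0,"tz":0,"ax":0,"ay":0,"az":0,"jaw":-1}]' 25; python3 go.py .588 .247 .0306 184.2 1
```

```text
time: 30.65
ee_pos: [0.5881, 0.2467, 0.0306]
tcp_rot: [180.0, 0.0, -175.7]
wrist_force: [-2.2, -0.5, 5.4]
opening: 0.0236
grasp_force: 32.0
tx 0.0001 ty 0.0003 tz 0.0000 az 0.10 rp [ 1.7997e+02  4.0000e-02 -1.7570e+02] p [0.5881 0.2467 0.0306] t 30.65
fix [0.03 0.04 0.  ]
```

```bash
python3 -m handwheel '[{"tx":0,"ty":0,"tz":0,"ax":0,"ay":0,"az":0,"jaw":-0.2},{"tx":0,"ty":0,"tz":0,"ax":0,"ay":0,"az":0,"jaw":0},{"tx":0,"ty":0,"tz":0,"ax":0,"ay":0,"az":0,"jaw":0},{"tx":0,"ty":0,"tz":-0.01,"ax":0,"ay":0,"az":0,"jaw":0},{"tx":0,"ty":0,"tz":-0.025,"ax":0,"ay":0,"az":0,"jaw":0},{"tx":0,"ty":0,"tz":-0.03,"ax":0,"ay":0,"az":0,"jaw":0},{"tx":0,"ty":0,"tz":-0.03,"ax":0,"ay":0,"az":0,"jaw":0},{"tx":0,"ty":0,"tz":-0.02,"ax":0,"ay":0,"az":0,"jaw":0.4},{"tx":0,"ty":0,"tz":0,"ax":0,"ay":0,"az":0,"jaw":0.4},{"tx":0,"ty":0,"tz":0,"ax":0,"ay":0,"az":0,"jaw":0.4}]' 30; python3 go.py .565 .0158 .13 184.2 6
```

```text
time: 31.9
ee_pos: [0.5878, 0.2466, 0.1444]
tcp_rot: [180.0, -0.0, -175.7]
wrist_force: [-0.7, -0.6, -0.4]
opening: 0.0598
grasp_force: 0.0
tx 0.0066 ty -0.0381 tz 0.0024 az 0.02 rp [ 1.800e+02 -3.000e-02 -1.757e+02] p [0.5878 0.2466 0.1444] t 31.9
fix [ 0.   -0.03 -0.  ]
```

```bash
python3 -m handwheel '[{"tx":0.0066,"ty":-0.0381,"tz":0.0024,"ax":0,"ay":0,"az":0,"jaw":0.4},{"tx":0.0066,"ty":-0.0381,"tz":0.0024,"ax":0,"ay":0,"az":0,"jaw":0.4},{"tx":0.0066,"ty":-0.0381,"tz":0.0024,"ax":0,"ay":0,"az":0,"jaw":0.4},{"tx":0.0066,"ty":-0.0381,"tz":0.0024,"ax":0,"ay":0,"az":0,"jaw":0.4},{"tx":0.0066,"ty":-0.0381,"tz":0.0024,"ax":0,"ay":0,"az":0,"jaw":0.4},{"tx":0.0066,"ty":-0.0381,"tz":0.0024,"ax":0,"ay":0,"az":0,"jaw":0.4},{"tx":0,"ty":0,"tz":0,"ax":0,"ay":0,"az":0,"jaw":0.4},{"tx":0,"ty":0,"tz":0,"ax":0,"ay":0,"az":0,"jaw":0.4},{"tx":0,"ty":0,"tz":0,"ax":0,"ay":0,"az":0,"jaw":0.4},{"tx":0,"ty":0,"tz":0,"ax":0,"ay":0,"az":0,"jaw":0.4}]' 30; python3 go.py .565 .0158 .022 184.2 5; python3 - <<'E'
from h import *
t=optics.camera("scene")
cv2.imwrite("pics/g.png",cv2.resize(t["color"][100:290,280:530,::-1],None,fx=3,fy=3,interpolation=cv2.INTER_CUBIC))
E
```

```text
time: 33.15
ee_pos: [0.5656, 0.0165, 0.1306]
tcp_rot: [180.0, 0.0, -175.6]
wrist_force: [0.7, 0.2, 0.8]
opening: 0.0597
grasp_force: 0.0
tx 0.0001 ty -0.0001 tz 0.0217 az 0.03 rp [ 179.98    0.   -175.64] p [0.5656 0.0165 0.1306] t 33.15
fix [0.02 0.   0.  ]
```

View pics/g.png

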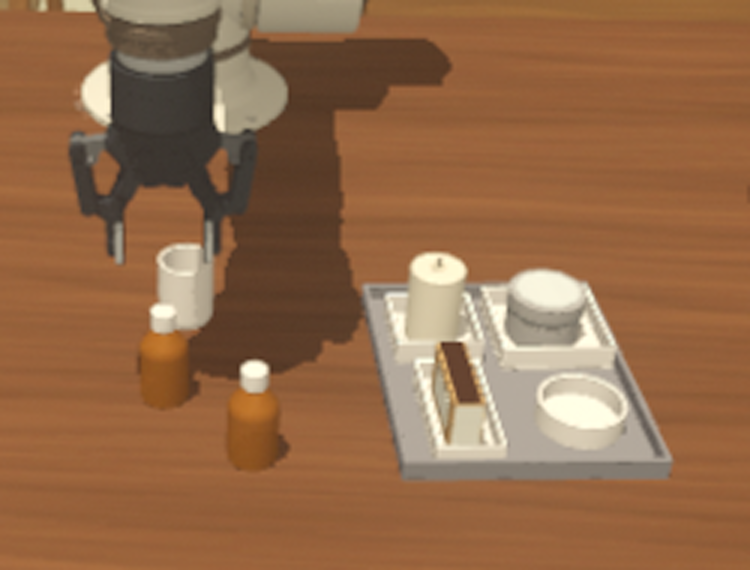

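The candle at (437,300), tin at (545,305) and matchbox at (460,395) all stand upright in their bins. The gripper is centred over the near bottle at (163,355).

```bash
python3 -m handwheel '[{"tx":0,"ty":0,"tz":0.015,"ax":0,"ay":0,"az":0,"jaw":0.4},{"tx":0,"ty":0,"tz":0.025,"ax":0,"ay":0,"az":0,"jaw":0.4},{"tx":0,"ty":0,"tz":0.03,"ax":0,"ay":0,"az":0,"jaw":0.4},{"tx":0,"ty":0,"tz":0.025,"ax":0,"ay":0,"az":0,"jaw":0.4},{"tx":0,"ty":0,"tz":0.0136,"ax":0,"ay":0,"az":0,"jaw":0.4},{"tx":0,"ty":0,"tz":0,"ax":0,"ay":0,"az":0,"jaw":0.4},{"tx":0,"ty":0,"tz":0,"ax":0,"ay":0,"az":0,"jaw":0},{"tx":0,"ty":0,"tz":0,"ax":0,"ay":0,"az":0,"jaw":-1},{"tx":0,"ty":0,"tz":0,"ax":0,"ay":0,"az":0,"jaw":-1},{"tx":0,"ty":0,"tz":0,"ax":0,"ay":0,"az":0,"jaw":-1}]' 35; python3 go.py .565 .0158 .15 184.2 5
```

```text
time: 34.45
ee_pos: [0.5665, 0.0158, 0.0234]
tcp_rot: [180.0, 0.1, -175.7]
wrist_force: [-0.2, -0.7, 5.9]
opening: 0.0387
grasp_force: 35.9
tx 0.0003 ty 0.0000 tz -0.0253 az 0.02 rp [ 1.7999e+02  1.4000e-01 -1.7571e+02] p [0.5665 0.0158 0.0234] t 34.45
fix [0.01 0.14 0.  ]
```

```bash
python3 -m handwheel '[{"tx":0,"ty":0,"tz":-0.015,"ax":0,"ay":0,"az":0,"jaw":-1},{"tx":0,"ty":0,"tz":-0.03,"ax":0,"ay":0,"az":0,"jaw":-1},{"tx":0,"ty":0,"tz":-0.035,"ax":0,"ay":0,"az":0,"jaw":-1},{"tx":0,"ty":0,"tz":-0.03,"ax":0,"ay":0,"az":0,"jaw":-1},{"tx":0,"ty":0,"tz":-0.015,"ax":0,"ay":0,"az":0,"jaw":-1},{"tx":0,"ty":0.015,"tz":0,"ax":0,"ay":0,"az":0,"jaw":-1},{"tx":-0.004,"ty":0.03,"tz":0,"ax":0,"ay":0,"az":0,"jaw":-1},{"tx":-0.004,"ty":0.036,"tz":0,"ax":0,"ay":0,"az":0,"jaw":-1},{"tx":-0.004,"ty":0.036,"tz":0,"ax":0,"ay":0,"az":0,"jaw":-1},{"tx":-0.004,"ty":0.036,"tz":0,"ax":0,"ay":0,"az":0,"jaw":-1}]' 35; python3 go.py .581 .343 .14 184.2 5
```

```text
time: 35.7
ee_pos: [0.5691, 0.1714, 0.1453]
tcp_rot: [-180.0, -0.1, -175.7]
wrist_force: [0.6, -0.9, -2.1]
opening: 0.0388
grasp_force: 35.5
tx -0.0049 ty 0.0340 tz 0.0011 az 0.02 rp [-1.8000e+02 -1.3000e-01 -1.7568e+02] p [0.5691 0.1714 0.1453] t 35.7
fix [-0.   -0.13  0.  ]
```

```bash
python3 -m handwheel '[{"tx":-0.0049,"ty":0.034,"tz":0,"ax":0,"ay":0,"az":0,"jaw":-1},{"tx":-0.0049,"ty":0.034,"tz":0,"ax":0,"ay":0,"az":0,"jaw":-1},{"tx":-0.0049,"ty":0.034,"tz":0,"ax":0,"ay":0,"az":0,"jaw":-1},{"tx":-0.0049,"ty":0.034,"tz":0,"ax":0,"ay":0,"az":0,"jaw":-1},{"tx":-0.0049,"ty":0.034,"tz":0.005,"ax":0,"ay":0,"az":0,"jaw":-1},{"tx":0,"ty":0,"tz":0.02,"ax":0,"ay":0,"az":0,"jaw":-1},{"tx":0,"ty":0,"tz":0.03,"ax":0,"ay":0,"az":0,"jaw":-1},{"tx":0,"ty":0,"tz":0.025,"ax":0,"ay":0,"az":0,"jaw":-1},{"tx":0,"ty":0,"tz":0.008,"ax":0,"ay":0,"az":0,"jaw":-1},{"tx":0,"ty":0,"tz":0,"ax":0,"ay":0,"az":0,"jaw":-1}]' 35; python3 go.py .581 .343 .0304 184.2 1; python3 - <<'E'
from h import *
t=optics.camera("scene")
cv2.imwrite("pics/i.png",cv2.resize(t["color"][130:280,370:530,::-1],None,fx=4,fy=4,interpolation=cv2.INTER_CUBIC))
E
```

```text
time: 36.95
ee_pos: [0.581, 0.3411, 0.0583]
tcp_rot: [-180.0, -0.1, -175.7]
wrist_force: [0.2, 0.1, 0.1]
opening: 0.0387
grasp_force: 35.6
tx -0.0001 ty 0.0019 tz 0.0279 az 0.12 rp [-1.7998e+02 -8.0000e-02 -1.7568e+02] p [0.581  0.3411 0.0583] t 36.95
fix [-0.02 -0.08  0.  ]
```

View pics/i.png

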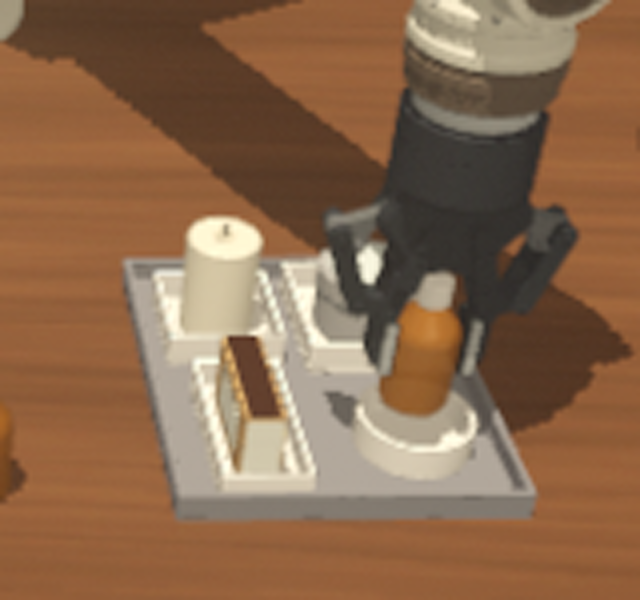

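The bottle hangs upright over the round bin at crop (420,380), about centred.

```bash
python3 -m handwheel '[{"tx":0,"ty":0.001,"tz":0.013,"ax":0,"ay":0,"az":0,"jaw":-1},{"tx":0,"ty":0,"tz":0.008,"ax":0,"ay":0,"az":0,"jaw":-1},{"tx":0,"ty":0,"tz":0.003,"ax":0,"ay":0,"az":0,"jaw":-1},{"tx":0,"ty":0,"tz":0.002,"ax":0,"ay":0,"az":0,"jaw":-1},{"tx":0,"ty":0,"tz":0.001,"ax":0,"ay":0,"az":0,"jaw":-1},{"tx":0,"ty":0,"tz":0.0005,"ax":0,"ay":0,"az":0,"jaw":-1},{"tx":0,"ty":0,"tz":0.0005,"ax":0,"ay":0,"az":0,"jaw":-1},{"tx":0,"ty":0,"tz":0,"ax":0,"ay":0,"az":0,"jaw":-1},{"tx":0,"ty":0,"tz":0,"ax":0,"ay":0,"az":0,"jaw":-1},{"tx":0,"ty":0,"tz":0,"ax":0,"ay":0,"az":0,"jaw":-1}]' 35; python3 go.py .581 .343 .0304 184.2 1
```

```text
time: 38.25
ee_pos: [0.5818, 0.3419, 0.0313]
tcp_rot: [180.0, 0.0, -175.7]
wrist_force: [0.2, -0.4, -1.3]
opening: 0.039
grasp_force: 35.6
tx 0.0007 ty 0.0011 tz 0.0009 az 0.10 rp [ 1.7998e+02  2.0000e-02 -1.7570e+02] p [0.5818 0.3419 0.0313] t 38.25
fix [0.02 0.02 0.  ]
```

```bash
python3 -m handwheel '[{"tx":0,"ty":0,"tz":0.0005,"ax":0,"ay":0,"az":0,"jaw":-1},{"tx":0,"ty":0,"tz":0,"ax":0,"ay":0,"az":0,"jaw":-1},{"tx":0,"ty":0,"tz":0.0005,"ax":0,"ay":0,"az":0,"jaw":-1},{"tx":0,"ty":0,"tz":0,"ax":0,"ay":0,"az":0,"jaw":-1},{"tx":0,"ty":0,"tz":0.0004,"ax":0,"ay":0,"az":0,"jaw":-1},{"tx":0,"ty":0,"tz":0,"ax":0,"ay":0,"az":0,"jaw":-1},{"tx":0,"ty":0,"tz":0,"ax":0,"ay":0,"az":0,"jaw":-1},{"tx":0,"ty":0,"tz":0,"ax":0,"ay":0,"az":0,"jaw":-1},{"tx":0,"ty":0,"tz":0,"ax":0,"ay":0,"az":0,"jaw":-1},{"tx":0,"ty":0,"tz":0,"ax":0,"ay":0,"az":0,"jaw":-1}]' 35; python3 go.py .581 .343 .0304 184.2 1
```

```text
time: 39.5
ee_pos: [0.5818, 0.3419, 0.0304]
tcp_rot: [180.0, 0.0, -175.7]
wrist_force: [-2.1, -1.5, 5.6]
opening: 0.039
grasp_force: 36.2
tx 0.0007 ty 0.0011 tz -0.0000 az 0.10 rp [ 1.7997e+02  4.0000e-02 -1.7570e+02] p [0.5818 0.3419 0.0304] t 39.5
fix [0.03 0.04 0.  ]
```

```bash
python3 -m handwheel '[{"tx":0,"ty":0,"tz":0,"ax":0,"ay":0,"az":0,"jaw":0.1},{"tx":0,"ty":0,"tz":0,"ax":0,"ay":0,"az":0,"jaw":0.4},{"tx":0,"ty":0,"tz":0,"ax":0,"ay":0,"az":0,"jaw":0.4},{"tx":0,"ty":0,"tz":-0.01,"ax":0,"ay":0,"az":0,"jaw":0.4},{"tx":0,"ty":0,"tz":-0.025,"ax":0,"ay":0,"az":0,"jaw":0.4},{"tx":0,"ty":0,"tz":-0.035,"ax":0,"ay":0,"az":0,"jaw":0.4},{"tx":0,"ty":0,"tz":-0.035,"ax":0,"ay":0,"az":0,"jaw":0.4},{"tx":0,"ty":0,"tz":-0.035,"ax":0,"ay":0,"az":0,"jaw":0.4},{"tx":0,"ty":0,"tz":-0.025,"ax":0,"ay":0,"az":0,"jaw":0.4},{"tx":0,"ty":0,"tz":0,"ax":0,"ay":0,"az":0,"jaw":0.4}]' 35; python3 - <<'E'
from h import *
t=optics.camera("scene")
cv2.imwrite("pics/j.png",t["color"][:,:,::-1])
E
```

```text
time: 40.75
ee_pos: [0.5825, 0.3423, 0.1978]
tcp_rot: [179.9, 0.2, -175.7]
wrist_force: [0.1, -0.1, -0.1]
opening: 0.0594
grasp_force: 0.0
```

View pics/j.png

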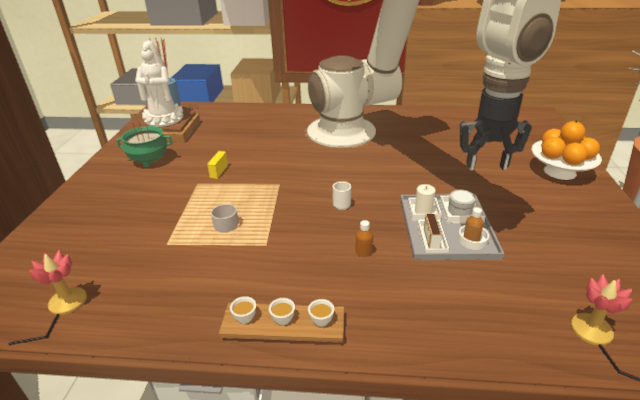

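All four things stand upright in their bins around (450,215). The cups, at (225,218) and (342,195), are where they were, and the gripper is clear.

```bash
python3 -c "
from workcell import workorder; print(workorder.job_done())"
```

```text
the job is handed in; nothing more can be done
None
```

The job is handed in at about 41 s: the tin, candle, matchbox and oil bottle stand upright in their bins, placed in that order, and the last camera picture shows both cups where they stood.

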